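Flip the sippy cup's spout cover shut

ROBOT

A 7-joint arm with a two-finger parallel gripper is mounted at the origin on the work surface. World frame = base frame: x ahead of the robot, y to its left, z up, the work surface at z = 0. Lengths are in m, angles in rad, forces in N, time in s.
With the tool pointing down it reaches from about 0.4 to 0.85 m from the base axis. Payload 6.9 kg.
Tool frame: the origin (TCP) lies at the very end of the fingers, on their centre line; the grasp point (between the pads) lies 19 mm behind it; z points along the fingers, y is the line along which they close (so a half turn about z gives the same grasp; the last joint's range is limited). The gripper opens to 85 mm and grips with 20 to 120 N. Pads are 22 mm wide; open, the fingers measure 114 mm over their backs; the gripper's body (76 mm by 85 mm) begins 54 mm behind the grasp point. The pads swing forward as they close: fully open they stand 13 mm farther back than shut.
Start: joints at [1.365, 0.507, -0.238, 1.5, 0.126, 1.149, -0.155], TCP at [0.191, -0.595, 0.231] pointing down, gripper open.
Joint ranges: [-3.08, 3.08], [-0.24, 2.05], [-1.43, 1.35], [0, 2.5], [-1.52, 4.66], [0.17, 1.96], [-2.89, 2.89]. Speed limits (rad/s): [2.39, 2.39, 3.14, 3.14, 3.14, 3.14, 3.14].

INTERFACE

Orientations are given as a rotation vector (axis times angle).
In Python, from workcell import env, jaws, planner, cams, finish_job gives the robot as it stands. The module is installed in compiled form; this text tells all that it offers. Calls block until the motion is done:
- env.move_pose(position, orientation): joint-space move of the TCP to a pose.
- env.movel(position, rot=None, feed=0.15): straight line of the TCP; rot=None keeps the orientation; feed is the mean speed in m/s.
- env.move_j(angles): joint-space move.
- jaws.set_gripper(opening, newtons=None): opening from 0.0 (shut) to 1.0 (fully open); newtons is the grip in N (None keeps the last); returns when the fingers have stopped.
- env.dwell(seconds).
- planner.inverse_kinematics(position, orientation): joint angles nearest the present ones, or None.
- cams.grab_frame(name): name is "scene" or "top" or "wrist"; returns a dict with "pixels" (384x512x3 uint8, red, green, blue), "K" (3x3 intrinsics, pixels), "T" (4x4, takes a point from camera to world coordinates). Camera axes: x right, y down, z forward; pixel columns grow to the right and rows downward; lengths in m; the calibration is good to about 2 mm. The wrist camera is an equidistant fisheye: a pixel r from the principal point sees the ray r / f radians off the axis. A picture is of the moment at which its call begins. There is no depth.
A pose or a line that the arm cannot do raises env.MotionError and nothing moves.
- finish_job(): hands the job in; it is judged then, once.
Readings, each from a call of its own:
- env.read_t(): time.
- env.read_joints(): joint angles.
- env.read_dq(): joint speeds.
- env.read_joint_torque(): joint torques, N m.
- env.read_tcp_pos(): TCP position.
- env.read_tcp_rot(): TCP orientation.
- env.read_force(): force on the tool from outside, world axes, zero at the start.
- env.read_wrist_torque(): the same for the moment, N m.
- env.read_grip_width(): opening from 0.0 (shut) to 1.0 (fully open).
- env.read_grasp_force(): force on a finger pad.
Only numpy, scipy, OpenCV 4.12 (cv2) and the standard library are available. Lean on these libraries where they do the work, as an engineer would, in place of code of your own. Each camera call takes 0.05 s, during which the arm holds its last target. There are 200 camera calls.

TASK

The spout cover of the sippy cup on the grey shelf has been left flipped open. Push it over with the fingertips and press it fully shut so that it covers the spout, then move away. This is done by pushing only, so lift and carry nothing: the cup stays standing where it is, and the canister, the plate and the clothes peg are left alone.

Things in the scene. Friction and masses are not known exactly. Their poses are not given: they have to be found in the camera images.
- cup: Loose clear sippy cup, about 0.3 kg, upright on the shelf, facing any way. 74 mm across at its blue collar, collar top 114 mm above the underside, white 14 mm spout on that. Two orange loop handles reach 63 mm from its axis along +y and -y, 27 to 90 mm up. Origin: centre of the underside; z up; the cover's hinge is on its +x side, a fixed orange button on the collar's -x side.
- cup_hinge (a point): Middle of the cover's hinge axis on the cup, at (30, 0, 134) mm in the cup's frame. The axis runs along the cup's y.
- cover (a joint): Angle of the orange spout cover about the hinge, rad: 0 = fully shut (level over the spout, pointing to the cup's -x), 1.57 = straight up, more = leaning out past the cup's +x side; stop at 2.2. Starts at 1.65 to 2.1. Slightly stiff hinge, no latch or spring: the cover stays where it is left; about 0.3 N at 30 mm from the hinge moves it.
- cover_tip (a point): Middle of the cover's free edge, on its outer face. The cover is an orange plate 54 mm long from the hinge and 36 mm wide with a 16 mm deep skirt on the inside; its outer face lies 4 mm outside the hinge axis, so when shut its top is level, 4 mm above the hinge (138 mm above the cup's underside).
- shelf: Low grey plastic shelf unit, fixed, 280 mm (its x) by 620 mm (its y), flat top 90 mm above the work surface. Origin: centre of its foot on the work surface. The cup, canister and plate stand on its top, about 200 mm apart along its y, in any order.
- canister: Loose aluminium canister with ribbed screw-top lid, 88 mm in diameter, 118 mm high, upright. Origin: centre of the underside, z up.
- plate: Loose red melamine plate lying flat, 170 mm in diameter, 18 mm high. Origin: centre of the underside, z up.
- peg: Loose green plastic clothes peg, 72 mm long (its x), 14 mm wide, 10 mm high, lying in the plate. Origin: centre of the underside.

How it is judged:
By the outcome, as a careful person would: the job done as asked, in the order asked, and still so for the second after the job is handed in, with the robot touching nothing.
It also fails if it takes over 32 s, if anything falls off the work surface, if the arm or the gripper's body presses on something with over 40 N, if the wrist force passes 120 N, or if a joint passes its speed limit or range.

## Working session

There is one attempt and no reset: what is moved stays moved. The work goes in short steps, each a Python script; the robot and the scene stay as the last script left them, time stands still between calls to the robot, and variables do not carry over. Pictures are saved under pics/ and viewed, at most 10 in all, crops included, and the job is handed in when it is done.

```bash
mkdir -p pics; python3 - <<'E'
from workcell import env,cams
import cv2,pickle,numpy as np
d={}
for n in("scene","top","wrist"):
    f=cams.grab_frame(n);d[n]=f
    print(n,f["K"].tolist(),np.round(f["T"],3).tolist())
pickle.dump(d,open("f0.pkl","wb"))
cv2.imwrite("pics/a.png",cv2.resize(np.hstack([d["scene"]["pixels"],d["top"]["pixels"]])[:,:,::-1],(800,300)))
cv2.imwrite("pics/top.png",cv2.resize(d["top"]["pixels"][:,:,::-1],(800,600)))
cv2.imwrite("pics/scene.png",cv2.resize(d["scene"]["pixels"][:,:,::-1],(800,600)))
E
```

```text
scene [[396.81173412296533, 0.0, 265.44783565226044], [0.0, 396.81173412296533, 190.49833308289865], [0.0, 0.0, 1.0]] [[0.812, 0.353, -0.466, 0.924], [0.584, -0.506, 0.635, -0.445], [-0.012, -0.787, -0.617, 0.608], [0.0, 0.0, 0.0, 1.0]]
top [[358.3036123428625, 0.0, 258.2003796837724], [0.0, 358.3036123428625, 193.27152721937222], [0.0, 0.0, 1.0]] [[-0.126, -0.972, 0.198, 0.459], [-0.992, 0.122, -0.032, 0.023], [0.007, -0.2, -0.98, 0.801], [0.0, 0.0, 0.0, 1.0]]
wrist [[297.3186396354542, 0.0, 259.4706601683872], [0.0, 297.3186396354542, 192.35090941608138], [0.0, 0.0, 1.0]] [[0.306, -0.911, -0.275, 0.261], [-0.952, -0.293, -0.087, -0.574], [-0.001, 0.288, -0.957, 0.375], [0.0, 0.0, 0.0, 1.0]]
```

View pics/top.png

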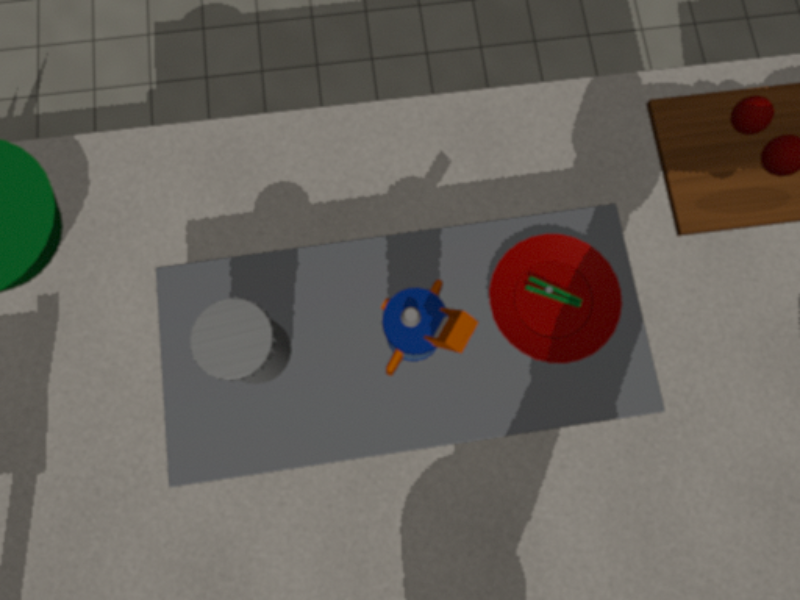

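View pics/scene.png

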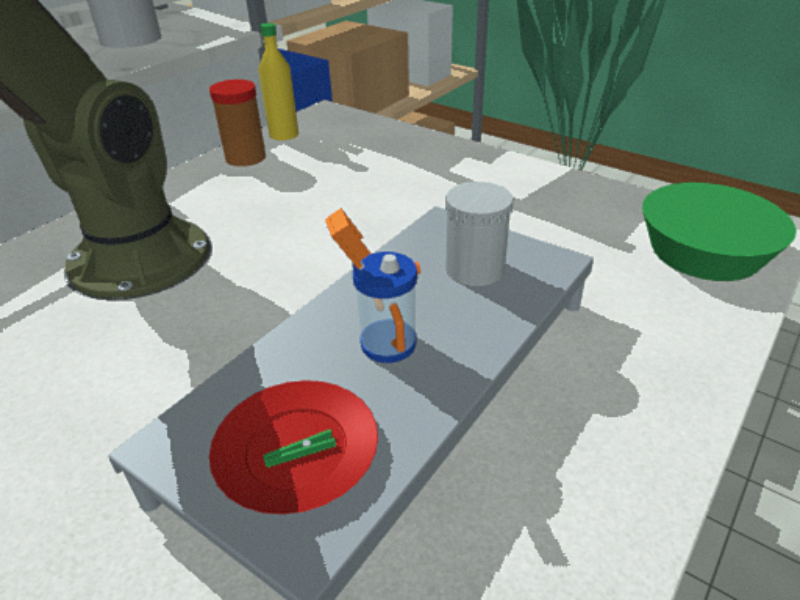

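The top view shows the cup's collar at (414,320), with the spout at (411,316). The cover is at (455,330), leaning outward towards world -y, and the button is at (385,304). In the scene view the cover is at (345,238), the spout at (389,264) and the button at (418,268).

```bash
cat > h.py <<'E'
import numpy as np,cv2
def ray(f,u,v):
    d=f["T"][:3,:3]@np.linalg.inv(f["K"])@[u,v,1.]; return f["T"][:3,3],d/np.linalg.norm(d)
def plane(f,p,z):
    o,d=ray(f,*p); return o+d*(z-o[2])/d[2]
def tri(f,p,g,q):
    o,d=ray(f,*p);a,b=ray(g,*q)
    s,t=np.linalg.lstsq(np.c_[d,-b],a-o,rcond=None)[0]
    return (o+s*d+a+t*b)/2,np.linalg.norm(o+s*d-a-t*b)
def blobs(im,kind,box):
    h=cv2.cvtColor(im,cv2.COLOR_RGB2HSV)
    lo,hi={"orange":((5,150,60),(20,255,255)),"blue":((105,150,40),(125,255,255)),"white":((0,0,110),(180,70,255))}[kind]
    m=cv2.inRange(h,lo,hi);k=np.zeros_like(m);x0,y0,x1,y1=box;k[y0:y1,x0:x1]=m[y0:y1,x0:x1]
    n,l,s,c=cv2.connectedComponentsWithStats(k)
    return [(s[i,4],c[i].round(1),s[i,:4],cv2.boxPoints(cv2.minAreaRect(np.argwhere(l==i)[:,::-1].astype(np.float32))).round(1).tolist()) for i in range(1,n) if s[i,4]>4]
E
python3 - <<'E'
import pickle,cv2,numpy as np;from h import *
d=pickle.load(open("f0.pkl","rb"))
for n,b in(("scene",(200,125,280,235)),("top",(238,170,310,245))):
    for k in("orange","blue"):
        for x in blobs(d[n]["pixels"],k,b):print(n,k,*x)
for x in blobs(d["scene"]["pixels"],"white",(243,160,256,177)):print("sp s",*x)
for x in blobs(d["top"]["pixels"],"white",(254,194,272,212)):print("sp t",*x)
a=cv2.resize(d["scene"]["pixels"][125:185,200:280,::-1],(400,300),interpolation=0)
b=cv2.resize(d["top"]["pixels"][180:240,238:318,::-1],(400,300),interpolation=0)
cv2.imwrite("pics/c.png",cv2.resize(np.hstack([a,b]),(800,300)))
E
```

```text
scene orange 482 [221.7 151.2] [209 134  28  38] [[205.39999389648438, 141.89999389648438], [217.60000610351562, 132.8000030517578], [240.0, 162.6999969482422], [227.89999389648438, 171.8000030517578]]
scene orange 14 [267.2 171. ] [266 168   3   7] [[265.79998779296875, 168.0], [267.5, 167.6999969482422], [268.79998779296875, 173.8000030517578], [267.0, 174.1999969482422]]
scene orange 157 [254.5 210.4] [250 195   9  30] [[249.89999389648438, 195.10000610351562], [257.20001220703125, 194.6999969482422], [258.5, 223.89999389648438], [251.1999969482422, 224.3000030517578]]
scene blue 817 [245.9 176.9] [226 161  41  30] [[226.0, 161.0], [266.0, 161.0], [266.0, 190.0], [226.0, 190.0]]
scene blue 147 [248.2 226.9] [231 218  35  14] [[231.0, 218.0], [265.0, 218.0], [265.0, 231.0], [231.0, 231.0]]
top orange 41 [279.2 183.1] [276 179   7   9] [[275.20001220703125, 185.60000610351562], [279.0, 178.0], [283.3999938964844, 180.1999969482422], [279.6000061035156, 187.8000030517578]]
top orange 13 [245.6 194.2] [244 191   4   7] [[243.60000610351562, 196.8000030517578], [246.60000610351562, 190
[... 288 characters left out ...]
p orange 91 [251.9 231.4] [247 224  11  16] [[245.60000610351562, 237.8000030517578], [252.8000030517578, 223.39999389648438], [258.0, 226.0], [250.8000030517578, 240.39999389648438]]
top blue 1081 [263.7 204.8] [245 184  40  43] [[239.60000610351562, 218.89999389648438], [252.39999389648438, 178.8000030517578], [287.5, 189.89999389648438], [274.79998779296875, 230.10000610351562]]
sp s 16 [249.9 160.2] [243 160  13   2] [[243.0, 160.0], [255.0, 160.0], [255.0, 161.0], [243.0, 161.0]]
sp s 108 [248.9 168.8] [244 163  11  12] [[244.0, 163.0], [254.0, 163.0], [254.0, 174.0], [244.0, 174.0]]
sp t 57 [262.7 202.2] [259 198   8  10] [[259.0, 198.0], [266.0, 198.0], [266.0, 207.0], [259.0, 207.0]]
```

View pics/c.png

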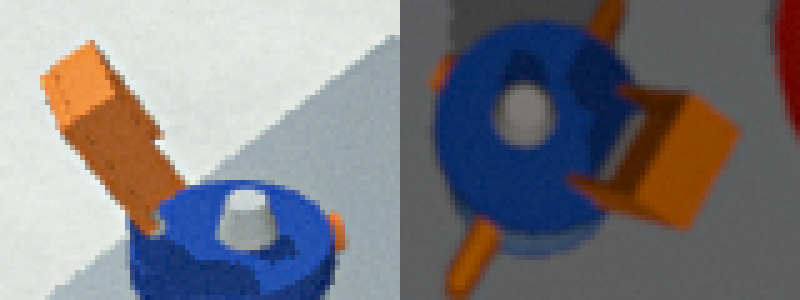

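```bash
python3 - <<'E'
import pickle;from h import *
d=pickle.load(open("f0.pkl","rb"));S,T=d["scene"],d["top"]
s=lambda x,y:(200+x/5-.5,125+y/5-.5); t=lambda x,y:(238+(x-400)/5-.5,180+y/5-.5)
print("spout",tri(S,s(248,197),T,t(525,104)))
print("button",tri(S,s(338,232),T,t(439,70)))
print("tipend",tri(S,s(78.7,85.5),T,t(688.7,162.5)))
for a in((92,40),(42,80),(65,132),(116,90)):
    print([ (q:=tri(S,s(*a),T,t(*b)))[0].round(3).tolist()+[round(q[1],4)] for b in((690,92),(740,130),(690,228),(635,200))])
m,h=cv2.findContours(cv2.inRange(cv2.cvtColor(T["pixels"],cv2.COLOR_RGB2HSV),(105,150,40),(125,255,255)),0,1)
for a in((607,15),(470,265)):print("handle",plane(T,t(*a),.175).round(4))
print("collar c",plane(T,t(535,125),.204).round(4))
from workcell import env;print(env.read_tcp_rot(),env.read_t())
E
```

```text
spout (array([ 0.5634756 , -0.00140925,  0.21962862]), np.float64(0.0005526448218196319))
button (array([0.58282137, 0.02531398, 0.19709676]), np.float64(4.762610600343083e-05))
tipend (array([ 0.53013247, -0.04494245,  0.27464968]), np.float64(0.0009607997278322692))
[[0.545, -0.048, 0.298, np.float64(0.0053)], [0.539, -0.054, 0.298, np.float64(0.0125)], [0.517, -0.035, 0.282, np.float64(0.0188)], [0.521, -0.027, 0.28, np.float64(0.0012)]]
[[0.541, -0.055, 0.287, np.float64(0.0224)], [0.534, -0.061, 0.287, np.float64(0.0042)], [0.511, -0.043, 0.269, np.float64(0.0013)], [0.516, -0.035, 0.268, np.float64(0.0167)]]
[[0.546, -0.056, 0.269, np.float64(0.0176)], [0.539, -0.062, 0.269, np.float64(0.0013)], [0.515, -0.043, 0.25, np.float64(0.0073)], [0.52, -0.034, 0.249, np.float64(0.0114)]]
[[0.55, -0.048, 0.281, np.float64(0.0001)], [0.543, -0.054, 0.281, np.float64(0.0185)], [0.521, -0.035, 0.264, np.float64(0.0253)], [0.525, -0.027, 0.262, np.float64(0.0072)]]
handle [ 0.5999 -0.0368  0.175 ]
handle [0.5171 0.0229 0.175 ]
collar c [ 0.5585 -0.0047  0.204 ]
[-3.10238173e+00 -4.85972637e-01  3.44312893e-04] 0.15
```

The measurements put the cup's centre near (0.5585, -0.0055) and its +x azimuth at about -126°, with the hinge at (0.541, -0.030, 0.224). The cover angle is about 2.05 rad. Next I'll push it over with the closed fingertips along an arc about the hinge.

```bash
cat >> h.py <<'E'
a=np.radians(-126);U=np.array([np.cos(a),np.sin(a),0]);H=np.array([.5409,-.0298,.224])
R=np.pi*np.array([np.cos(np.radians(27)),np.sin(np.radians(27)),0])
P=lambda x,z:H+U*x+[0,0,z]
def arc(deg,r=.036):
    t=np.radians(deg);return P(-r*np.cos(t)+.004*np.sin(t)+.011,r*np.sin(t)+.004*np.cos(t))
E
python3 - <<'E'
from workcell import env,jaws,cams,planner;from h import *
p=np.array(env.read_tcp_pos())
jaws.set_gripper(0.0,20)
env.movel(p+[0,0,.12],feed=.25)
env.move_pose(P(.085,.10),R);print(env.read_t())
env.movel(P(.065,.032),feed=.15)
f0=np.array(env.read_force());print(env.read_t(),env.read_tcp_pos()-P(.065,.032),f0)
env.movel(P(.035,.032),feed=.06);print(np.array(env.read_force())-f0)
f=cams.grab_frame("scene")["pixels"];g=cams.grab_frame("wrist")["pixels"]
cv2.imwrite("pics/d.png",np.hstack([cv2.resize(f[100:220,180:300],(400,400)),cv2.resize(g,(400,400))])[:,:,::-1])
print(env.read_t())
E
```

```text
3.625
4.25 [ 0.00023462 -0.00032542  0.0004066 ] [ 0.02061713 -0.26126879 -0.06767739]
[ 0.60638371 -0.02183202 -0.85633421]
5.0
```

View pics/d.png

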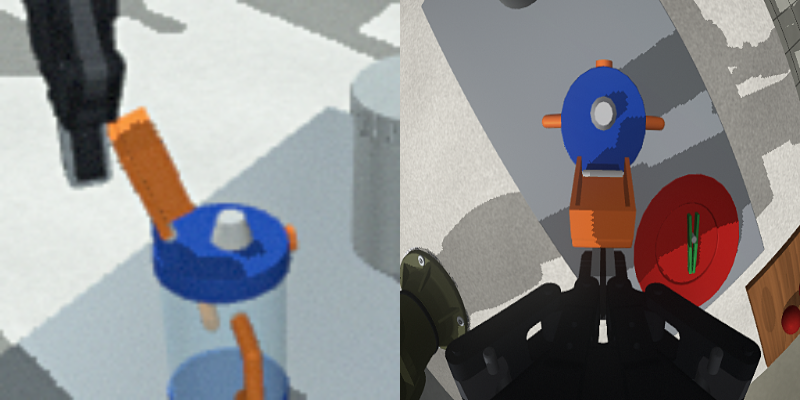

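The left panel shows the fingertips at (90,170) just reaching the cover's outer top edge at (115,125). The right panel shows the tool well lined up with the cover (602,230) and the spout (603,112). I'll carry on along the arc.

```bash
python3 - <<'E'
from workcell import env,cams;from h import *
f0=np.array([0,-.2,-.1])
for d in(90,75,60,45,30):
    env.movel(arc(d),feed=.06);print(d,(np.array(env.read_force())-f0).round(2),env.read_t())
f=cams.grab_frame("scene")["pixels"];g=cams.grab_frame("wrist")["pixels"]
cv2.imwrite("pics/e.png",np.hstack([cv2.resize(f[100:220,180:300],(400,400)),cv2.resize(g,(400,400))])[:,:,::-1])
E
```

```text
90 [ 0.96 -0.48  0.32] 5.4917
75 [-0.24  0.04  0.86] 5.8
60 [-0.65 -0.12  0.05] 6.1083
45 [-0.31  0.4   0.49] 6.4167
30 [0.28 0.5  0.02] 6.725
```

View pics/e.png

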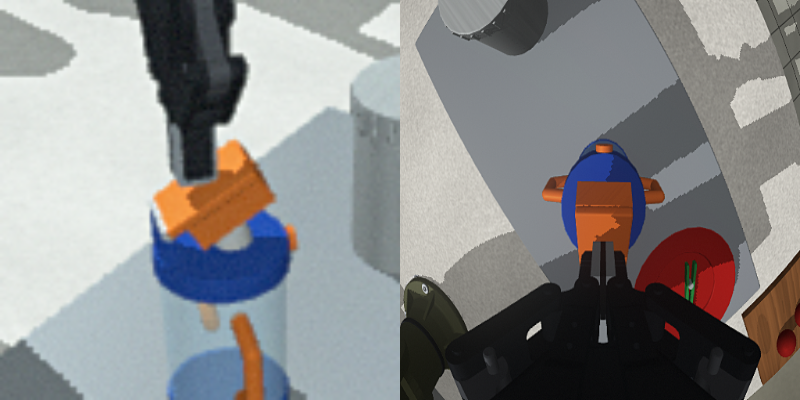

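The cover is about two-thirds shut, with the fingertips on its outer face at (195,180). The cup has not moved: its collar is still at (225,250). I'll finish the arc and press until the force rises.

```bash
python3 - <<'E'
from workcell import env,cams;from h import *
F=lambda:np.mean([env.read_force() for _ in range(5)],0)
for d in(20,10,3):
    env.movel(arc(d),feed=.05)
print(F().round(2))
for dz in np.arange(.004,-.007,-.001):
    env.movel(P(-.026,dz),feed=.02);env.dwell(.1);f=F();print(round(dz,4),f.round(2),round(env.read_tcp_pos()[2]-.224,4))
    if f[2]>7:break
print(env.read_t())
f=cams.grab_frame("scene")["pixels"]
env.movel(P(-.026,.10),feed=.15);env.movel(P(.12,.14),feed=.25);print(env.read_t())
g=cams.grab_frame("scene")["pixels"];w=cams.grab_frame("top")
cv2.imwrite("pics/g.png",np.hstack([cv2.resize(f[100:220,180:300],(260,260)),cv2.resize(g[100:220,180:300],(260,260)),cv2.resize(w["pixels"][150:270,200:320],(260,260))])[:,:,::-1])
E
```

```text
[-0.51  0.01  0.76]
0.004 [-0.01 -0.51  1.02] 0.0042
0.003 [-2.13 -1.31  7.51] 0.004
8.3417
9.95
```

View pics/g.png

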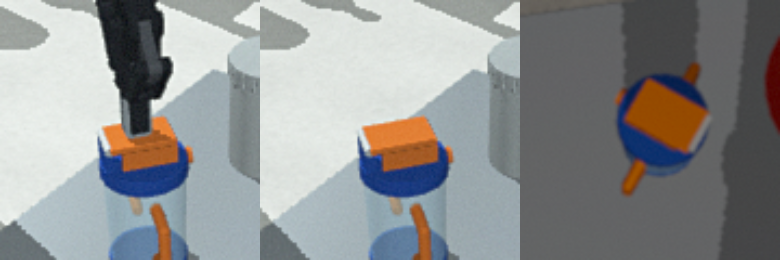

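The cover now lies level over the spout and the cup is standing where it was. The fingertips met a hard stop at 7.5 N, with the cover's top 4 mm above the hinge as expected for shut. The arm is clear.

```bash
python3 -c "
from workcell import env,finish_job
env.dwell(.3);print(finish_job(),env.read_t())"
```

```text
the job is handed in; nothing more can be done
the job is handed in; nothing more can be done
```

The spout cover is pressed fully shut over the spout, the cup stands where it was with nothing else touched, and the job was handed in at about 10 s of the 32 s allowed; no verdict was returned.

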